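Release the latched key on the pantry blender

TASK

The blender was put away with one of its four keys still latched down, so it would start as soon as it is plugged in. Starting at the key next to the red pilot lamp, tap each key lightly in turn, all four, to feel which one is latched; then press that key right down and let it go so that it springs up level with the others. Do not press any other key down to the bottom, and leave the jar, bottles and cans around it where they stand.

Things in the scene. Friction and masses are not known exactly. Their poses are not given: they have to be found in the camera images.
- blender: Base of a stand blender, fixed: black plinth 250 deep x 204 wide x 55 mm high; metal motor tower at the back (136 mm across, top 145 mm above the table, axis at x = 135 mm); four identical white push keys in a row along the front. Origin: on the table under the middle of the row. x: from the front (edge at -44 mm) to the tower; y: along the row to the red pilot lamp (y = 91 mm); z up.
- key1 (a point): Place of key 1, next to the red pilot lamp: a point fixed on the blender (it does not move with the key), at the centre of the key's flat top when that key is up: 69 mm above the table, 14 mm above the plinth. Keys are 28 mm wide along the row, 34 mm deep, 38 mm apart centre to centre, and move straight down.
- key2 (a point): Place of key 2, second from the lamp; as for key 1. A key that is up starts to sink at about 1.5 N, has 10 mm of travel, needs about 5 N near the bottom, and springs back up when let go.
- key3 (a point): Place of key 3, third from the lamp; as for key 1. One of the four, a different one each time, is latched: its top rests 5 mm lower than the others, it does not give until about 2 N, then sinks further against its spring; a touch that stops short of the bottom leaves it latched.
- key4 (a point): Place of key 4, farthest from the lamp; as for key 1. Releasing the latched key: press it the remaining 5 mm to the bottom, 10 mm below the raised height (about 4 N, then it stops hard), and let go; it springs up level with the others.
- blender_jar: Bystander, to be left where it stands: the blender's glass jar with a black foot and a handle, 120 mm across, 215 mm high, standing behind to the lamp side. Origin: centre of its underside, z up.
- jar_lid: Bystander, to be left where it stands: the jar's black lid, 116 mm across and 30 mm high, lying to the lamp side. Origin: centre of its underside, z up.
- oil_bottle: Bystander, to be left where it stands: green oil bottle, 64 mm across, 250 mm high. Origin: centre of its underside, z up.
- spice_red: Bystander, to be left where it stands: spice jar with a red cap, 44 mm across, 95 mm high, in front of the keys. Origin: centre of its underside, z up.
- spice_black: Bystander, to be left where it stands: spice jar with a black cap, 44 mm across, 95 mm high, in front of the keys. Origin: centre of its underside, z up.
- bean_can: Bystander, to be left where it stands: blue-labelled can, 74 mm across, 110 mm high. Origin: centre of its underside, z up.
- nut_butter: Bystander, to be left where it stands: jar with a red lid and a green label, 86 mm across, 115 mm high. Origin: centre of its underside, z up.
- key_a (a joint): How far one of the four keys is down, in m: 0 up, 0.005 latched, 0.010 at the bottom. Which place in the row this key has changes from start to start and is not told; it shows only when a key is touched.
- key_b (a joint): How far one of the four keys is down, in m: 0 up, 0.005 latched, 0.010 at the bottom. Which place in the row this key has changes from start to start and is not told; it shows only when a key is touched.
- key_c (a joint): How far one of the four keys is down, in m: 0 up, 0.005 latched, 0.010 at the bottom. Which place in the row this key has changes from start to start and is not told; it shows only when a key is touched.
- key_d (a joint): How far one of the four keys is down, in m: 0 up, 0.005 latched, 0.010 at the bottom. Which place in the row this key has changes from start to start and is not told; it shows only when a key is touched.

How it is judged:
By the outcome, as a careful person would: the job done as asked, in the order asked, and still so for the second after the job is handed in, with the robot touching nothing.
It also fails if it takes over 54 s, if anything falls off the work surface, if the arm or the gripper's body presses on something with over 40 N, if the wrist force passes 120 N, or if a joint passes its speed limit or range.

ROBOT

A 6-joint arm with a two-finger parallel gripper is mounted at the origin on the work surface. World frame = base frame: x ahead of the robot, y to its left, z up, the work surface at z = 0. Lengths are in m, angles in rad, forces in N, time in s.
With the tool pointing down it reaches from about 0.35 to 0.725 m from the base axis. Payload 6 kg.
Tool frame: the origin (TCP) lies midway between the tips of the shut fingers; the grasp point (between the pads) lies 19 mm behind it; z points along the fingers, y is the line along which they close (so a half turn about z gives the same grasp; the last joint's range is limited). The gripper opens to 85 mm and grips with 20 to 120 N. Pads are 22 mm wide; open, the fingers measure 114 mm over their backs; the gripper's body (76 mm by 85 mm) begins 54 mm behind the grasp point. The pads swing forward as they close: fully open they stand 13 mm farther back than shut.
Start: joints at [-0.774, 0.04, 0.085, 0, -1.615, -0.334], TCP at [0.268, -0.537, 0.231] pointing down, gripper open.
Joint ranges: [-2.56, 2.56], [-1.29, 2.01], [-1.08, 1.49], [-3.29, 1.98], [-2.81, -0.18], [-2.99, 2.99]. Speed limits (rad/s): [2.57, 2.57, 3.01, 3.14, 3.14, 3.14].

INTERFACE

Orientations are given as a rotation vector (axis times angle).
In Python, from bench import manip gives the robot as it stands. The module is installed in compiled form; this text tells all that it offers.
- The arm moves only by the tool drive_tool, never from a script. Its argument "deltas" is a list of rows, each a list of 4 numbers: the shift along the tool's x, y, z in m, then the turn about the tool's z in rad. A call has 1 to 20 rows; each row is the pose to reach, as a shift and turn from the pose commanded when the call began, along the tool's axes at that moment; what a row does not reach only later rows make up. A row lasts 1/10 s, in which the tool goes at most 50 mm and 8.59 degrees, less where a joint would pass 70% of its speed; a pose out of reach is approached as far as the arm can. A call with a gripper value outside its range is refused whole. "grip" is the gripper's target within -1 to 1 (shut at 1, half-way at 0, fully open at -1), set as the call begins (left out, the last holds). The fingers move at their own pace and stop on an object; "newtons" is the grip in N (left out, the last holds). Time passes only in rows, so rows that repeat a pose let the fingers close. It gives the time, the measured TCP pose, the force, the opening and the grip force at its end, in the units of the state.
- manip.read_state(): the state, without advancing time (a new reading comes with each control period).
- manip.read_camera(name): name is "side" or "top"; returns the picture (420x560x3 uint8, red, green, blue); there is no depth.
- manip.camera_params(name): a dict with "K" (3x3 intrinsics, pixels), "R" (3x3) and "t" (3): a world point X has camera coordinates R X + t. Camera axes: x right, y down, z forward; pixel columns grow to the right and rows downward; lengths in m; the calibration is good to about 2 mm. A picture is of the moment at which its call begins. camera_params takes no time and is no camera call.
- manip.sign_off(): hands the job in; it is judged then, once.
Trained networks look in the newest picture that a camera, given by its name, has taken for a name from the list of things; names that differ only in an ending like _2 or _b are one class to them, and where a whole thing is asked for, a point or a joint stands for the part that bears it (a point fixed in the world has none). Each returns a list of dicts, best first, with "p" (0 to 1); they miss things now and then, are a little off and sometimes report something else, mostly with a low value. They report only what shows in the picture. A call takes as long as a camera call.
- manip.recognise(camera, thing): "at" ([column, row] in pixels, amid what is visible of it).
- manip.outline_of(camera, thing): "pixels" (420x560 bool, what is visible of it) and "at" ([column, row] in pixels, amid what is visible of it).
The state is a dict: "t": time; "joint_positions": joint angles; "qvel": joint speeds; "joint_torque": joint torques, N m; "eef_pos": TCP position; "tool_rot": TCP orientation; "contact_force": force on the tool from outside, world axes, zero at the start; "wrist_torque": the same for the moment, N m; "opening": finger opening in m; "grasp_force": force on a finger pad.
Only numpy, scipy, OpenCV 4.12 (cv2) and the standard library are available. Lean on these libraries where they do the work, as an engineer would, in place of code of your own. Each camera call takes 0.05 s, during which the arm holds its last target. There are 200 camera calls.

## Working session

There is one attempt and no reset: what is moved stays moved. The work goes in short steps, Python scripts to look and compute and a tool call to move; the robot and the scene stay as the last step left them, time stands still between calls to the robot, and variables do not carry over. Pictures are saved under pics/ and viewed, at most 10 in all, crops included, and the job is handed in when it is done.

Besides the shell and the picture viewer there is one more tool, called after "Emit:" by a JSON object that holds its "method" and its "body". drive_tool: Moves the arm, as the interface text tells. Its arguments: {"type":"object","properties":{"deltas":{"type":"array"},"grip":{"type":"number"},"newtons":{"type":"number"}},"required":["deltas"]}

```bash
mkdir -p pics; python3 - <<'E'
from bench import manip
import cv2,numpy as np
for c in("side","top"):
    cv2.imwrite(f"pics/{c}0.png",manip.read_camera(c)[:,:,::-1])
    p=manip.camera_params(c);print(c,np.round(p["K"],1).tolist(),np.round(p["R"],3).tolist(),np.round(p["t"],3),(-p["R"].T@p["t"]).round(3))
    for k in("key1","key2","key3","key4","blender"):
        print(k,[(np.round(d["at"],1).tolist(),round(d["p"],2)) for d in manip.recognise(c,k)])
s=manip.read_state();print({k:np.round(v,3).tolist() for k,v in s.items()})
E
```

```text
side [[458.8, 0.0, 281.0], [0.0, 458.8, 205.2], [0.0, 0.0, 1.0]] [[0.99, -0.144, -0.015], [-0.113, -0.706, -0.699], [0.09, 0.693, -0.715]] [-0.545  0.13   1.005] [ 0.464 -0.683  0.801]
key1 [([269.8, 250.2], 0.66), ([272.6, 221.6], 0.64), ([280.3, 208.7], 0.64), ([315.1, 240.8], 0.61), ([269.3, 234.5], 0.53)]
key2 [([269.8, 250.2], 0.66), ([272.6, 221.6], 0.64), ([280.3, 208.7], 0.64), ([315.1, 240.8], 0.61), ([269.3, 234.5], 0.53)]
key3 [([269.8, 250.2], 0.66), ([272.6, 221.6], 0.64), ([280.3, 208.7], 0.64), ([315.1, 240.8], 0.61), ([269.3, 234.5], 0.53)]
key4 [([269.8, 250.2], 0.66), ([272.6, 221.6], 0.64), ([280.3, 208.7], 0.64), ([315.1, 240.8], 0.61), ([269.3, 234.5], 0.53)]
blender [([313.8, 241.0], 0.94)]
top [[388.7, 0.0, 276.0], [0.0, 388.7, 210.4], [0.0, 0.0, 1.0]] [[0.018, -1.0, -0.012], [-0.987, -0.016, -0.159], [0.159, 0.014, -0.987]] [0.017 0.572 0.762] [0.443 0.015 0.844]
key1 [([296.5, 223.7], 0.76), ([329.4, 239.4], 0.7), ([314.8, 188.9], 0.61), ([276.7, 216.4], 0.58), ([315.2, 233.3], 0.49)]
key2 [([296.5, 223.7], 0.76), ([329.4, 239.4], 0.7), ([314.8, 188.9], 0.61), ([276.7, 216.4], 0.58), ([315.2, 233.3], 0.49)]
key3 [([296.5, 223.7], 0.76), ([329.4, 239.4], 0.7), ([314.8, 188.9], 0.61), ([276.7, 216.4], 0.58), ([315.2, 233.3], 0.49)]
key4 [([296.5, 223.7], 0.76), ([329.4, 239.4], 0.7), ([314.8, 188.9], 0.61), ([276.7, 216.4], 0.58), ([315.2, 233.3], 0.49)]
blender [([316.8, 191.9], 0.83)]
{'t': 0.6, 'joint_positions': [-0.774, 0.04, 0.085, -0.0, -1.616, -0.334], 'qvel': [0.001, 0.001, 0.001, 0.002, 0.002, 0.0], 'joint_torque': [-0.0, -36.77, 34.73, 6.93, -0.001, -0.0], 'eef_pos': [0.268, -0.537, 0.231], 'tool_rot': [0.72, -3.058, -0.0], 'contact_force': [1.131, -0.354, -0.619], 'wrist_torque': [0.011, -0.013, 0.013], 'grasp_force': 0.0, 'opening': 0.085}
```

View pics/side0.png

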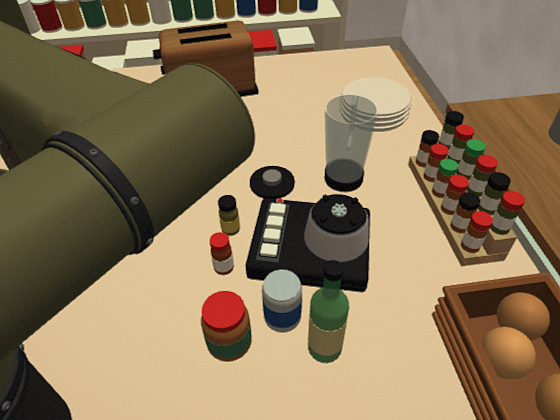

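View pics/top0.png

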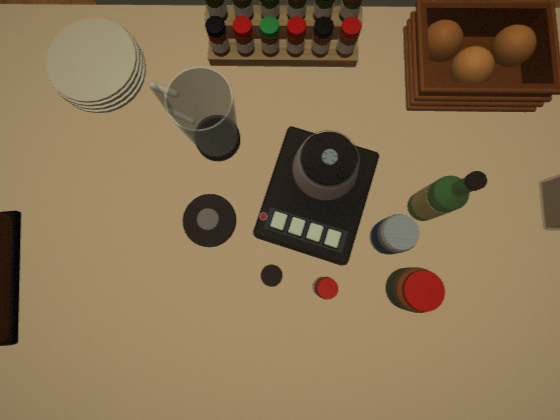

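The side view shows the keys at about (278,209), (274,222), (272,235) and (268,250). In the top view they are at about (279,221), (297,226), (315,232) and (333,238), with the lamp at (264,216), so key 1 is the leftmost. The spice jars stand in front at (272,275) and (327,288).

```bash
cat > h.py <<'E'
from bench import manip
import cv2,numpy as np
from scipy.optimize import least_squares
def proj(c,X):
    p=manip.camera_params(c);q=X@np.array(p["R"]).T+p["t"];q=q@np.array(p["K"]).T;return q[:,:2]/q[:,2:]
def ray(c,uv,z):
    p=manip.camera_params(c);R=np.array(p["R"]);C=-R.T@p["t"];d=R.T@np.linalg.solve(p["K"],[*uv,1]);return C+d*(z-C[2])/d[2]
E
python3 - <<'E'
from h import *
boxes={"top":(262,205,352,255),"side":(258,200,290,260)}
obs={}
for c,(a,b,e,f) in boxes.items():
    im=cv2.imread(f"pics/{c}0.png");hs=im[b:f,a:e].min(2)
    _,_,st,ce=cv2.connectedComponentsWithStats((hs>125).astype(np.uint8),connectivity=4)
    r=[(ce[i]+[a,b]) for i in range(1,len(st)) if st[i,4]>40]
    print(c,[(x.round(1).tolist()) for x in r],st[1:,4])
    r.sort(key=lambda x:x[0] if c=="top" else x[1]);obs[c]=np.array(r)
def pts(p):
    y=np.array([57,19,-19,-57])/1e3;c,s=np.cos(p[2]),np.sin(p[2])
    return np.c_[p[0]-s*y,p[1]+c*y,np.full(4,.069)]
def fit(cs):
    r=least_squares(lambda p:np.concatenate([(proj(c,pts(p))-obs[c]).ravel() for c in cs]),[.4,0,-.3]);print(cs,r.x.round(4),(r.fun).round(1));return r.x
for cs in(["top"],["side"],["top","side"]):
    p=fit(cs)
print(pts(p).round(4))
for n,uv,z in(("red",(327,288),.095),("black",(272,275),.095),("lamp",(264,216),.057),("can",(402,232),.11)):print(n,ray("top",uv,z).round(3))
E
```

```text
top [[278.2, 219.8], [296.3, 225.7], [314.4, 231.5], [332.4, 237.5]] [168 170 173 171]
side [[277.3, 207.5], [274.5, 220.1], [271.7, 233.3], [268.7, 248.6]] [ 25 137 146 150 171]
['top'] [ 0.5317 -0.0328 -0.3016] [-0.  -0.  -0.1 -0.1 -0.1  0.1  0.2 -0. ]
['side'] [ 0.5302 -0.0348 -0.2903] [-0.1  0.4  0.   0.4  0.1  0.3  0.  -1. ]
['top', 'side'] [ 0.531  -0.0334 -0.2964] [ 0.3  0.5  0.3  0.3  0.3  0.4  0.5  0.2  0.3 -0.1  0.4 -0.1  0.3 -0.2
  0.2 -1.6]
[[ 0.5477  0.0211  0.069 ]
 [ 0.5366 -0.0153  0.069 ]
 [ 0.5255 -0.0516  0.069 ]
 [ 0.5144 -0.0879  0.069 ]]
red [ 0.417 -0.073  0.095]
black [0.439 0.031 0.095]
lamp [0.558 0.051 0.057]
can [ 0.524 -0.213  0.11 ]
```

```bash
cat >> h.py <<'E'
from scipy.spatial.transform import Rotation as Ro
def go(x,y,z,yaw=None):
    s=manip.read_state();R=Ro.from_rotvec(s["tool_rot"]).as_matrix()
    ty=np.arctan2(R[1,1],R[0,1])
    print("d",(R.T@(np.array([x,y,z])-s["eef_pos"])).round(4),"turn",round(-( (yaw if yaw is not None else ty)-ty),4),"t",s["t"],s["contact_force"].__class__)
E
python3 - <<'E'
from h import *
go(.5477,.0211,.231,np.pi/2-.2964)
E
```

```text
d [-4.995e-01  3.744e-01  3.000e-04] turn 0.7591 t 0.6 <class 'numpy.ndarray'>
```

Emit:
{"method": "drive_tool", "body": {"deltas": [[-0.03, 0.022, 0, 0.05], [-0.06, 0.045, 0, 0.1], [-0.09, 0.067, 0, 0.15], [-0.12, 0.09, 0, 0.2], [-0.15, 0.112, 0, 0.25], [-0.18, 0.135, 0, 0.3], [-0.21, 0.157, 0, 0.35], [-0.24, 0.18, 0, 0.4], [-0.27, 0.202, 0, 0.45], [-0.3, 0.225, 0, 0.5], [-0.33, 0.247, 0, 0.55], [-0.36, 0.27, 0, 0.6], [-0.39, 0.292, 0, 0.65], [-0.42, 0.315, 0, 0.7], [-0.45, 0.337, 0, 0.759], [-0.475, 0.356, 0, 0.759], [-0.49, 0.367, 0, 0.759], [-0.4995, 0.3744, 0, 0.759], [-0.4995, 0.3744, 0, 0.759], [-0.4995, 0.3744, 0, 0.759]], "grip": 1, "newtons": 20}}

```text
t: 2.6
eef_pos: [0.5475, 0.0206, 0.2314]
tool_rot: [-0.464, -3.107, 0.0]
contact_force: [0.1, -0.9, -0.2]
opening: 0.0001
grasp_force: 0.0
```

```bash
python3 - <<'E'
from h import *
go(.5477,.0211,.09,np.pi/2-.2964)
s=manip.read_state();print(s["eef_pos"],s["tool_rot"],s["opening"],s["contact_force"])
E
```

```text
d [-0.      0.0006  0.1414] turn -0.0001 t 2.6 <class 'numpy.ndarray'>
[0.54753337 0.02055889 0.2314392 ] [-4.64027414e-01 -3.10708307e+00  2.36892199e-04] 7.012069295867257e-05 [ 0.09729578 -0.89014393 -0.16472347]
```

Descend to z = 0.085 over key 1 and check by picture.

Emit:
{"method": "drive_tool", "body": {"deltas": [[0, 0, 0.03, 0], [0, 0, 0.06, 0], [0, 0, 0.09, 0], [0, 0, 0.115, 0], [0, 0, 0.135, 0], [0, 0, 0.146, 0], [0, 0, 0.146, 0]]}}

```text
t: 3.3
eef_pos: [0.5468, 0.0202, 0.0841]
tool_rot: [-0.465, -3.105, 0.001]
contact_force: [-0.5, -0.0, 0.4]
opening: -0.0001
grasp_force: 0.0
```

```bash
python3 - <<'E'
from h import *
a=manip.read_camera("side")[150:290,200:390,::-1];b=manip.read_camera("top")[150:290,200:390,::-1]
cv2.imwrite("pics/c1.png",cv2.resize(np.hstack([a,b]),None,fx=2.1,fy=2.1,interpolation=cv2.INTER_CUBIC))
s=manip.read_state();print(s["eef_pos"],s["contact_force"],proj("side",s["eef_pos"][None]))
E
```

```text
[0.54817377 0.02075263 0.0865578 ] [0.17219948 0.18306664 0.63331234] [[277.71020577 201.97635909]]
```

View pics/c1.png

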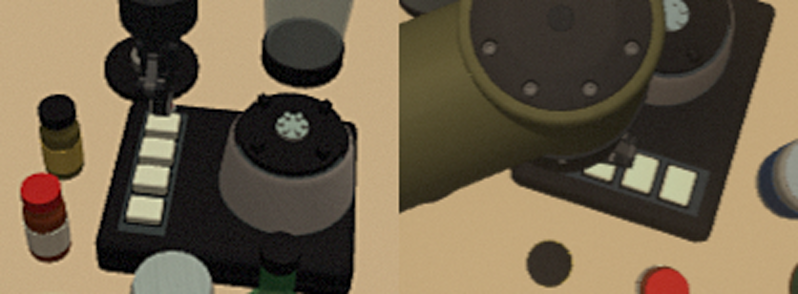

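The closed fingertips stand right above key 1 at (162,110) in the left crop, and the tower and jars are clear. Next I tap 3 mm deep, below the raised height only.

Emit:
{"method": "drive_tool", "body": {"deltas": [[0, 0, 0.007, 0], [0, 0, 0.012, 0], [0, 0, 0.016, 0], [0, 0, 0.019, 0], [0, 0, 0.019, 0]]}}

```text
t: 3.9
eef_pos: [0.5477, 0.0212, 0.0663]
tool_rot: [0.463, 3.107, -0.0]
contact_force: [-0.8, 0.9, 2.2]
opening: 0.0002
grasp_force: 1.2
```

```bash
cat >> h.py <<'E'
def avg(n=8):
    P=[];F=[]
    for _ in range(n):
        manip.read_camera("side");s=manip.read_state();P.append(s["eef_pos"]);F.append(s["contact_force"])
    print("t",s["t"],"pos",np.mean(P,0).round(4),"F",np.mean(F,0).round(2),"sdz",np.std(P,0)[2].round(4),np.std(F,0)[2].round(2))
E
python3 -c "from h import *;avg()"
```

```text
t 4.3 pos [0.5477 0.0212 0.0666] F [-1.22  0.18  2.48] sdz 0.0001 0.54
```

Key 1 gives about 2.5 N at 2.4 mm depth, so it is up. On to key 2, the same way.

Emit:
{"method": "drive_tool", "body": {"deltas": [[0, 0, -0.009, 0], [0, 0, -0.018, 0], [0, -0.01, -0.019, 0], [0, -0.025, -0.019, 0], [0, -0.038, -0.019, 0], [0, -0.038, -0.019, 0], [0, -0.038, -0.012, 0], [0, -0.038, -0.007, 0], [0, -0.038, -0.003, 0], [0, -0.038, 0, 0], [0, -0.038, 0, 0]]}}

```text
t: 5.4
eef_pos: [0.5364, -0.0151, 0.0659]
tool_rot: [-0.463, -3.106, 0.001]
contact_force: [-1.7, 0.2, 2.8]
opening: 0.0002
grasp_force: 1.3
```

```bash
python3 -c "from h import *;avg()"
```

```text
t 5.8 pos [ 0.5366 -0.0151  0.0665] F [-1.86 -0.04  2.44] sdz 0.0001 0.6
```

Key 2 is up as well. On to key 3.

Emit:
{"method": "drive_tool", "body": {"deltas": [[0, 0, -0.009, 0], [0, 0, -0.018, 0], [0, -0.01, -0.019, 0], [0, -0.025, -0.019, 0], [0, -0.038, -0.019, 0], [0, -0.038, -0.019, 0], [0, -0.038, -0.012, 0], [0, -0.038, -0.007, 0], [0, -0.038, -0.003, 0], [0, -0.038, 0, 0], [0, -0.038, 0, 0]]}}

```text
t: 6.9
eef_pos: [0.5253, -0.0515, 0.0659]
tool_rot: [-0.463, -3.106, 0.001]
contact_force: [-1.3, 0.4, 2.4]
opening: -0.0005
grasp_force: 1.3
```

```bash
python3 -c "from h import *;avg()"
```

```text
t 7.3 pos [ 0.5256 -0.0514  0.0665] F [-1.88  0.07  2.44] sdz 0.0001 0.25
```

Key 3 is up too. Key 4 should be the latched one, which the tap will confirm.

Emit:
{"method": "drive_tool", "body": {"deltas": [[0, 0, -0.009, 0], [0, 0, -0.018, 0], [0, -0.01, -0.019, 0], [0, -0.025, -0.019, 0], [0, -0.038, -0.019, 0], [0, -0.038, -0.019, 0], [0, -0.038, -0.012, 0], [0, -0.038, -0.007, 0], [0, -0.038, -0.003, 0], [0, -0.038, 0, 0], [0, -0.038, 0, 0]]}}

```text
t: 8.4
eef_pos: [0.5141, -0.0877, 0.0655]
tool_rot: [-0.463, -3.106, 0.0]
contact_force: [0.7, -0.8, -1.0]
opening: -0.0002
grasp_force: 0.0
```

```bash
python3 -c "from h import *;avg()"
```

```text
t 8.8 pos [ 0.5145 -0.0878  0.0664] F [ 0.21  0.06 -0.16] sdz 0.0002 0.37
```

There is no force at 0.0664, so key 4's top is lower. I tap it lightly at its own height, stopping short of the bottom.

Emit:
{"method": "drive_tool", "body": {"deltas": [[0, 0, 0.002, 0], [0, 0, 0.004, 0], [0, 0, 0.004, 0]]}}

```text
t: 9.1
eef_pos: [0.5146, -0.0879, 0.0624]
tool_rot: [0.463, 3.107, 0.0]
contact_force: [-0.1, 1.1, 2.6]
opening: 0.0003
grasp_force: 1.3
```

```bash
python3 -c "from h import *;avg()"
```

```text
t 9.5 pos [ 0.5146 -0.0879  0.0626] F [0.25 0.42 2.65] sdz 0.0001 0.49
```

Key 4 is confirmed latched: contact at about 0.064, 2.65 N at 0.0626. I lift, then press it down to the bottom in steps.

Emit:
{"method": "drive_tool", "body": {"deltas": [[0, 0, -0.006, 0], [0, 0, -0.01, 0], [0, 0, -0.01, 0], [0, 0, -0.004, 0], [0, 0, 0.0, 0], [0, 0, 0.002, 0], [0, 0, 0.003, 0], [0, 0, 0.004, 0], [0, 0, 0.004, 0]]}}

```text
t: 10.4
eef_pos: [0.5146, -0.0879, 0.0593]
tool_rot: [0.463, 3.107, -0.0]
contact_force: [-2.7, 0.9, 8.0]
opening: -0.0001
grasp_force: 3.7
```

```bash
python3 -c "from h import *;avg(4)"
```

```text
t 10.6 pos [ 0.5146 -0.0879  0.0594] F [-2.59  1.64  7.78] sdz 0.0 0.68
```

The force has risen above the spring's 4 N, so this is the stop. I push slightly more to be sure, then let go.

Emit:
{"method": "drive_tool", "body": {"deltas": [[0, 0, 0.0006, 0], [0, 0, 0.0012, 0], [0, 0, 0.0012, 0]]}}

```text
t: 10.9
eef_pos: [0.5147, -0.0879, 0.0591]
tool_rot: [0.463, 3.106, -0.001]
contact_force: [-5.8, 2.8, 11.9]
opening: -0.0001
grasp_force: 5.9
```

Emit:
{"method": "drive_tool", "body": {"deltas": [[0, 0, -0.005, 0], [0, 0, -0.012, 0], [0, 0, -0.025, 0], [0, 0, -0.025, 0]]}}

```text
t: 11.3
eef_pos: [0.5153, -0.088, 0.0841]
tool_rot: [0.463, 3.105, 0.0]
contact_force: [0.4, -0.2, -0.2]
opening: 0.0004
grasp_force: 0.0
```

Bottomed hard. Now lift away clear and check the height with the side camera.

Emit:
{"method": "drive_tool", "body": {"deltas": [[0, 0, -0.03, 0], [0, 0, -0.06, 0], [0, 0, -0.09, 0], [0, 0, -0.12, 0], [0.03, 0, -0.14, 0], [0.06, 0, -0.15, 0], [0.09, 0, -0.15, 0], [0.12, 0, -0.15, 0], [0.12, 0, -0.15, 0], [0.12, 0, -0.15, 0]]}}

```text
t: 12.3
eef_pos: [0.3995, -0.0526, 0.2323]
tool_rot: [0.462, 3.106, 0.002]
contact_force: [-0.4, -1.1, -1.3]
opening: -0.0
grasp_force: 0.0
```

```bash
python3 - <<'E'
from h import *
im=manip.read_camera("side")[:,:,::-1];cv2.imwrite("pics/s2.png",im)
o=cv2.imread("pics/side0.png")
for i in(o,im):
    a,b,e,f=258,200,290,260
    _,_,st,ce=cv2.connectedComponentsWithStats((i[b:f,a:e].min(2)>125).astype(np.uint8),connectivity=4)
    print([(c+[a,b]).round(1).tolist() for c,s in zip(ce[1:],st[1:]) if s[4]>40])
cv2.imwrite("pics/c2.png",cv2.resize(np.hstack([o[140:370,180:390],im[140:370,180:390]]),None,fx=1.9,fy=1.9))
print(manip.read_state()["eef_pos"])
E
```

```text
[[277.3, 207.5], [274.5, 220.1], [271.7, 233.3], [268.7, 248.6]]
[[277.2, 207.5], [274.5, 220.0], [271.6, 233.3], [268.6, 247.1]]
[ 0.3997616  -0.05278084  0.23192483]
```

View pics/c2.png

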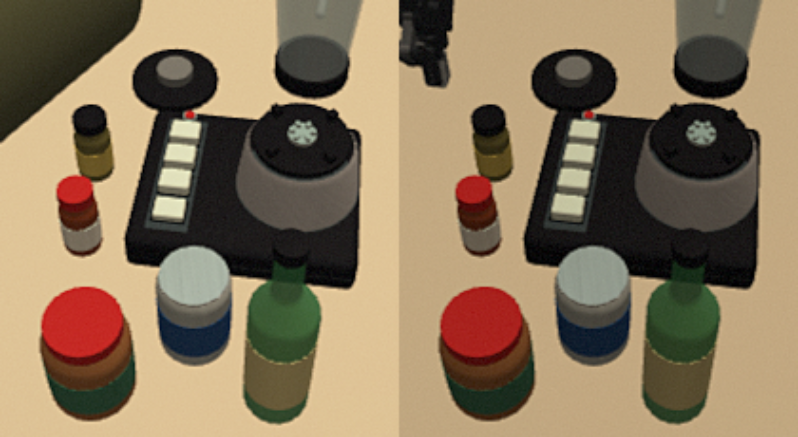

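Key 4's centre moved up from row 248.6 to 247.1, in line with the other three, whose positions did not change. The bystanders stand as they did and the arm touches nothing.

```bash
python3 -c "from bench import manip;print(manip.sign_off())"
```

```text
the job is handed in; nothing more can be done
None
```

I tapped all four keys lightly in order from the lamp; key 4 was the latched one, and pressing it to the bottom and letting go brought it up level with the others in the side view, with everything else where it stood and the job handed in.

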